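# Lock the gas burner at its mark and hold the melting pan above it

## Task

Turn the gas knob of the table burner until its pointer line stands at the long mark, then slide the fork lock fully home over the knob. Then lift the melting pan off the burner by its arched handle and hold it level and still straight above the trivet, about 10 cm clear of it; finish while still holding it there. Do not tip the pan and leave the other things on the table where they are.

Things in the scene. Friction and masses are not known exactly. Their poses are not given: they have to be found in the camera images.
- burner: table gas burner, a low steel box 200 mm deep (its x) by 380 mm wide (its y) with its flat top 45 mm above the table; fixed to the table. Origin on the table under its middle, x to the back, y to the left, z up. The cooking plate with its trivet is on the left half; knob and lock are on the right half.
- trivet_top (a point): centre of the four-armed trivet (radius 84 mm) on the burner, at the height on which the pan stands (62 mm above the table); axes as the burner's
- knob_grip (a point): gripping point on the axis of the black gas knob, which turns about the vertical: an upright bar 40 mm long (its own x), 10 mm thick (its own y), from 6 to 46 mm above the burner's top, over a flat disc of 48 mm diameter; this point is 36 mm above the burner's top and turns with the knob. A white pointer line marks the bar's -x end.
- gas_knob (a joint): knob angle in rad, growing anticlockwise seen from above; 0 = pointer at the long mark, towards the burner's front (-x) with the bar along the burner's x axis; travel -0.6 to 1.45, so there is no stop at the mark. It stays where it is left (friction 0.04 N m). The gap between the lock's tines (16 mm) leaves the bar about 0.13 rad of play either way; set the knob within that before sliding the lock, which does not stop by itself at a wrongly set knob.
- lock_tab (a point): middle of the upright tab of the aluminium fork lock, 32 mm above the burner's top; the tab is 18 mm long (burner x), 10 mm wide (burner y) and stands from 13 to 44 mm above the burner's top. The fork plate under it (40 mm wide, 8 to 13 mm above the top) runs between two low rails behind the knob, its tines pointing to the knob. Axes as the burner's.
- fork_lock (a joint): travel of the fork lock in m: 0 = drawn back, clear of the knob; it slides towards the burner's front (its -x) and is fully home at its stop at 0.042 with its tines on both sides of the knob's bar, the tab then 42 mm behind the knob's axis. Sliding friction about 1.5 N; it stays where it is left.
- pan: loose aluminium melting pan, 128 mm across the rim and 66 mm high to the rim, with a fixed arched handle; empty, 0.3 to 0.6 kg; origin at the centre of its underside, z up, y along the handle. At the start it stands on the trivet.
- pan_bottom (a point): centre of the pan's underside; z is the pan's upright axis
- pan_handle (a point): middle of the wooden grip on the pan's arched handle, straight over the pan's centre, 112 mm above its underside; the grip is a bar 70 mm long (along its own y), 14 mm wide (its own x) and 16 mm high
- timer: kitchen timer, round, 66 mm across and 46 mm high, left of the burner; bystander, origin at its underside
- scraper: small dough scraper, 34 x 60 x 10 mm, lying behind the burner; bystander, origin at its underside
- glass_bowl: glass bowl, 160 mm across and 70 mm high; bystander, origin at its underside
- glass_mug: glass mug with handle, 77 x 116 mm and 100 mm high; bystander, origin at its underside
There are look-alikes about, which are no part of the job. There is more than one size of the pan; the one meant has the size given above.

How it is judged:
By the outcome, as a careful person would: the job done as asked, in the order asked, and still so for the second after the job is handed in, while the arm keeps its last pose, push and grip.
It also fails if it takes over 54 s, if anything falls off the work surface, if the arm or the gripper's body presses on something with over 40 N, if the wrist force passes 120 N, or if a joint passes its speed limit or range.

## Robot

A 6-joint arm with a two-finger parallel gripper is mounted at the origin on a cart in front of the work surface, level with it; the furniture and walls round the work are solid. World frame = base frame: x ahead of the robot, y to its left, z up, the work surface at z = 0. Lengths are in m, angles in rad, forces in N, time in s.
With the tool pointing down it reaches from about 0.35 to 0.95 m from the base axis. Payload 17.4 kg.
Tool frame: the origin (TCP) lies at the very end of the fingers, on their centre line; the grasp point (between the pads) lies arm.grasp_offset behind it (arm.grasp_offset is the distance from the TCP to the grasp point, in m); z points along the fingers, y is the direction in which the jaws open and shut (so a half turn about z gives the same grasp; the last joint's range is limited). The gripper opens to 93 mm and grips with 3 to 60 N. Pads are 15 mm wide; open, the fingers measure 128 mm over their backs; the gripper's body (75 mm by 188 mm) begins 65 mm behind the grasp point.
Start: joints at [1.15, 0.116, 1.442, -0, 1.584, -0.038], TCP at [0.252, 0.626, 0.219] pointing down, gripper open.
Joint ranges: [-2.83, 2.83], [-0.83, 2.19], [0.07, 2.5], [-1.14, 4.28], [0.01, 3], [-2.97, 2.97]. Speed limits (rad/s): [1.89, 1.89, 2.22, 3.14, 3.14, 3.14].

## Interface

Orientations are given as a unit quaternion [x, y, z, w].
In Python, from bench import monitor, viewer, arm gives the robot as it stands.
- The arm moves only by the shell command python3 -m handwheel 'ROWS' [OPENING] [FORCE]. ROWS is JSON, a list of rows, each an object with "translation": the shift along the world's x, y, z in cm, a list of three; "rotation": the turn, a rotation vector about the world's x, y, z in degrees, a list of three. A call has exactly 10 rows; each row is the pose to reach, as a shift and turn from the pose commanded when the call began; what a row does not reach only later rows make up. A row lasts 1/12 s, in which the tool goes at most 41.7 mm and 7.16 degrees, less where a joint would pass 70% of its speed; a pose out of reach is approached as far as the arm can. A call with a gripper value outside its range is refused whole. OPENING is the closure, from 0 (fully open) to 1 (shut), set as the call begins (- or left out, the last holds). The fingers move at their own pace and stop on an object; FORCE is the grip in N (left out, the last holds). Time passes only in rows, so rows that repeat a pose let the fingers close, or fill a call up. It gives the time, the measured TCP pose, the force and the opening at its end, in the units of the state.
- monitor.state(): the state, without advancing time (a new reading comes with each control period).
- viewer.camera(name): name is "side" or "top"; returns (picture, depth): 480x640x3 uint8, red, green, blue; 480x640 float32, m along the optical axis (not along the pixel's ray), 0 where there is no reading.
- viewer.camera_model(name): a dict with "mtx" (3x3 intrinsics, pixels), "k1" (the pictures are not rectified: a ray, as slopes to the right and down, at radius r is drawn at 1 + k1 r^2 times it, then the intrinsics apply), "cam_to_world" (4x4, takes a point from camera to world coordinates). Camera axes: x right, y down, z forward; pixel columns grow to the right and rows downward; lengths in m; the calibration is good to about 2 mm. A picture is of the moment at which its call begins. camera_model takes no time and is no camera call.
- arm.hand_in(): hands the job in, once; it reports no verdict.
The state is a dict: "time": time; "joint_positions": joint angles; "joint_velocities": joint speeds; "joint_efforts": joint torques, N m; "eef_pos": TCP position; "eef_rot": TCP orientation; "wrist_force": force on the tool from outside, world axes, zero at the start; "ft_torque": the same for the moment, N m; "finger_gap": finger opening in m.
Only numpy, scipy, OpenCV 4.12 (cv2) and the standard library are available. Lean on these libraries where they do the work, as an engineer would, in place of code of your own. Each camera call takes 0.05 s, during which the arm holds its last target. There are 200 camera calls.

## Working session

There is one attempt and no reset: what is moved stays moved. The work goes in short steps, Python scripts to look and compute and a shell command to move; the robot and the scene stay as the last step left them, time stands still between calls to the robot, and variables do not carry over. Pictures are saved under pics/ and viewed, about 8 in all and at most 12, crops included, and the job is handed in when it is done.

```bash
mkdir -p pics; ls; cat > h.py <<'E'
import numpy as np, cv2
from bench import monitor, viewer, arm
def grab(n,tag):
    p,d=viewer.camera(n); np.savez(f'pics/{tag}.npz',p=p,d=d); cv2.imwrite(f'pics/{tag}.png',p[:,:,::-1]); return p,d
def rays(n,uv):
    m=viewer.camera_model(n); K=np.array(m['mtx']); uv=np.atleast_2d(np.asarray(uv,float))
    xy=cv2.undistortPoints(uv.reshape(-1,1,2),K,np.array([m['k1'],0,0,0.])).reshape(-1,2)
    T=np.array(m['cam_to_world']); return T[:3,3],np.c_[xy,np.ones(len(xy))]@T[:3,:3].T
def onplane(n,uv,z):
    o,r=rays(n,uv); return o+r*((z-o[2])/r[:,2])[:,None]
def cloud(n,d):
    v,u=np.mgrid[:480,:640]; o,r=rays(n,np.c_[u.ravel(),v.ravel()]); return (o+r*d.reshape(-1,1)).reshape(480,640,3)
def proj(n,P):
    m=viewer.camera_model(n); T=np.linalg.inv(np.array(m['cam_to_world'])); P=np.atleast_2d(P)
    c=P@T[:3,:3].T+T[:3,3]; return cv2.projectPoints(c,np.zeros(3),np.zeros(3),np.array(m['mtx']),np.array([m['k1'],0,0,0.]))[0].reshape(-1,2)
E
python3 - <<'E'
from h import *
for n in('top','side'):
    p,d=grab(n,n+'0'); m=viewer.camera_model(n); print(n,np.round(m['mtx'],1).tolist(),m['k1'],np.round(m['cam_to_world'],3).tolist(),(d>0).mean())
print(monitor.state(),arm.grasp_offset)
E
```

```text
pics
top [[539.7, 0.0, 328.8], [0.0, 539.7, 244.1], [0.0, 0.0, 1.0]] 0.04698787013540673 [[0.02, -0.999, 0.034, 0.535], [-1.0, -0.02, 0.013, 0.207], [-0.012, -0.035, -0.999, 1.386], [0.0, 0.0, 0.0, 1.0]] 0.9962565104166666
side [[512.9, 0.0, 320.4], [0.0, 512.9, 238.8], [0.0, 0.0, 1.0]] 6.052914532423709e-05 [[0.858, -0.34, 0.386, 0.161], [-0.514, -0.566, 0.645, -0.466], [-0.001, -0.751, -0.66, 0.857], [0.0, 0.0, 0.0, 1.0]] 0.9959114583333334
{'time': 0.1, 'joint_positions': array([ 1.15023940e+00,  1.16432975e-01,  1.44219324e+00, -2.00552035e-05,
        1.58399722e+00, -3.78070042e-02]), 'joint_velocities': array([ 6.39128384e-04, -5.20872560e-04,  3.92726551e-04, -5.54631061e-04,
       -3.00667748e-04, -6.53946417e-05]), 'joint_efforts': array([ 2.08284902e-03, -7.22882080e+01, -6.23866725e+01,  7.82282953e-02,
        2.26081093e-02, -5.34387561e-05]), 'eef_pos': array([0.25203815, 0.62598427, 0.21798565]), 'eef_rot': array([ 1.90209031e-01,  9.81743479e-01, -5.04192642e-04, -1.07322375e-04]), 'wrist_force': array([ 0.35791142,  0.06050412, -0.34177115]), 'ft_torque': array([0.03543109, 0.05300089, 0.03384127]), 'finger_gap': 0.09333627699048641} 0.0188
```

View pics/top0.png

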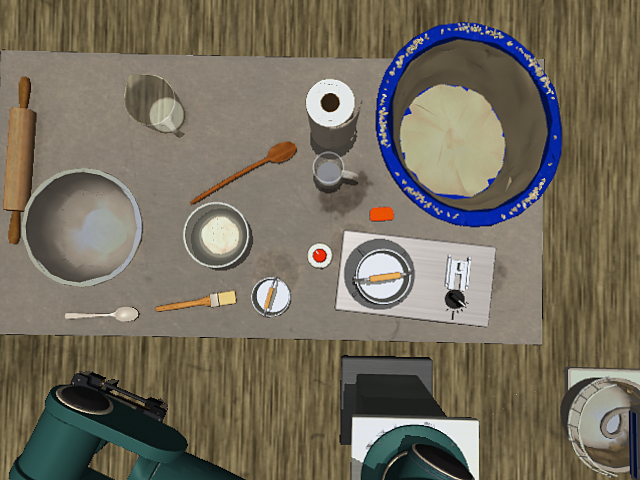

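View pics/side0.png

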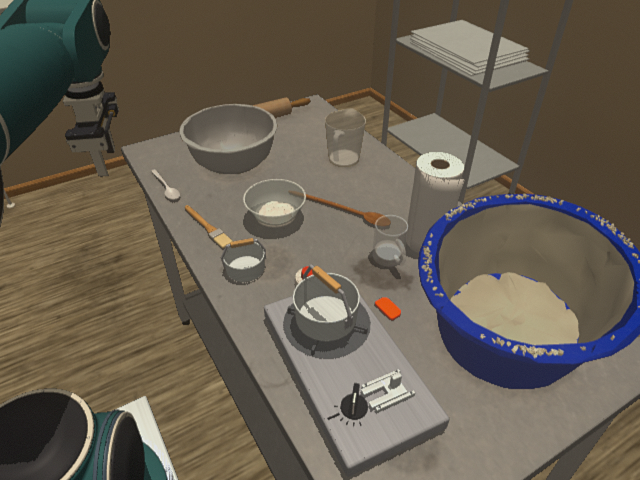

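```bash
cat > m0.py <<'E'
from h import *
from scipy.optimize import minimize
p=np.load('pics/top0.npz')['p'];d=np.load('pics/top0.npz')['d'];C=cloud('top',d)
ps=np.load('pics/side0.npz')['p'];ds=np.load('pics/side0.npz')['d'];S=cloud('side',ds)
# burner top
m=((abs(C[...,2]-.045)<.006)).astype(np.uint8); m[:, :300]=0; m[:225]=0; m[340:]=0
m=cv2.morphologyEx(m,cv2.MORPH_CLOSE,np.ones((25,25)))
n,l,st,_=cv2.connectedComponentsWithStats(m); k=1+np.argmax(st[1:,4]); cs=cv2.findContours((l==k).astype(np.uint8),0,1)[0][0]
P=onplane('top',cs.reshape(-1,2),.045)[:,:2].astype(np.float32); r=cv2.minAreaRect(P); print('burner rect',r,cv2.boxPoints(r))
print('z burner',np.median(C[l==k][:,2]))
# red/blue bounds tub, pan
for nm,CC,pp in(('top',C,p),('side',S,ps)):
    hsv=cv2.cvtColor(pp,cv2.COLOR_RGB2HSV); h,s,v=cv2.split(hsv)
    b=(h>110)&(h<130)&(s>150); Q=CC[b]; print(nm,'tub',Q.min(0),Q.max(0)); Qr=Q[Q[:,2]>Q[:,2].max()-.03]; print(' rim',Qr.min(0),Qr.max(0))
    o=(h>8)&(h<22)&(s>110)
    o&=(abs(CC[...,2]-.182)<.02)&(abs(CC[...,0]-.48)<.12)&(CC[...,1]<.3); Q=CC[o]; 
    if len(Q): print(' handle n',len(Q),Q.mean(0),Q.min(0),Q.max(0), cv2.fitLine(Q[:,:2].astype(np.float32),cv2.DIST_L2,0,.01,.01).ravel())
    rim=(abs(CC[...,2]-.128)<.004)&(abs(CC[...,0]-.48)<.12)&(CC[...,1]<.25)&(CC[...,1]>-.02);Q=CC[rim];print(' rim',len(Q),cv2.minEnclosingCircle(Q[:,:2].astype(np.float32)))
cv2.imwrite('pics/k_top.png',cv2.resize(p[235:330,420:500,::-1],None,fx=6,fy=6,interpolation=2))
a=cv2.resize(p[245:325,415:500,::-1],(595,560),interpolation=2)
cv2.imwrite('pics/k_top.png',a)
cv2.imwrite('pics/k_side.png',cv2.resize(ps[360:430,320:430,::-1],(770,490),interpolation=2))
E
python3 m0.py
```

```text
burner rect ((0.504385769367218, 0.04446212947368622), (0.4466193914413452, 0.19902953505516052), 84.75757598876953) [[ 0.38488346 -0.1688208 ]
 [ 0.5830805  -0.18700612]
 [ 0.6238881   0.25774506]
 [ 0.42569107  0.27593037]]
z burner 0.045711928971139626
top tub [-0.08433204 -0.70698428 -0.85264993] [1.48944087 0.6928427  1.38585244]
 rim [0.53539905 0.20747689 1.38585244] [0.53539905 0.20747689 1.38585244]
 handle n 181 [0.50672048 0.0969272  0.18208506] [0.49629623 0.06321705 0.17659485] [0.51767922 0.13019113 0.18920415] [ 0.1566589 -0.9876528  0.5067205  0.0969272]
 rim 200 ((0.5082600116729736, 0.09861496835947037), 0.06589540839195251)
side tub [ 0.16091372 -0.46647093  0.01894884] [1.07507517 0.12090934 0.85671043]
 rim [ 0.16091372 -0.46647093  0.85671043] [ 0.16091372 -0.46647093  0.85671043]
 handle n 294 [0.50725421 0.09352414 0.18148093] [0.49752929 0.06050592 0.17117171] [0.51967155 0.13016715 0.18745207] [ 0.16194092 -0.98680043  0.5072542   0.09352414]
 rim 449 ((0.5083516836166382, 0.09533843398094177), 0.06855269521474838)
```

View pics/k_top.png

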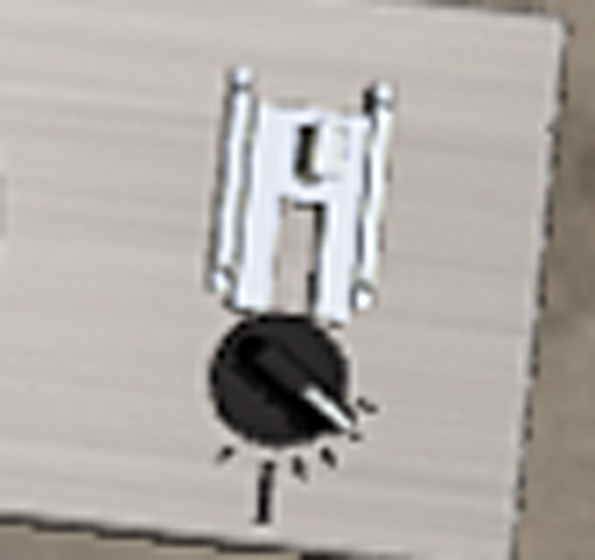

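View pics/k_side.png

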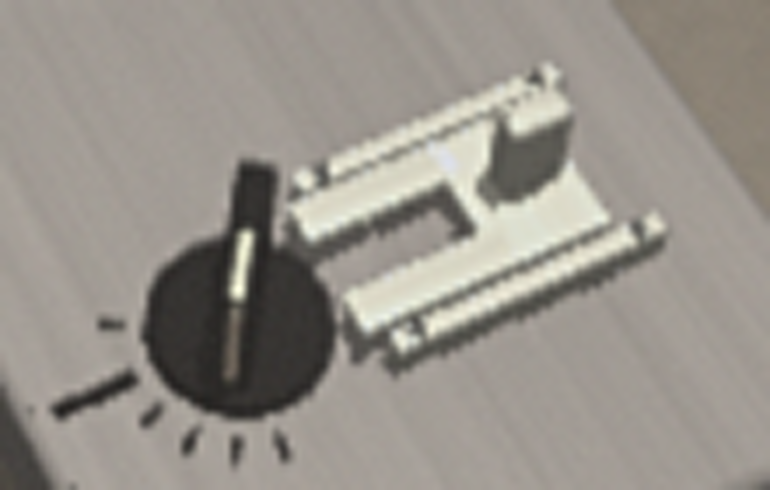

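```bash
cat > m1.py <<'E'
from h import *
T=lambda x,y:((x+.5)/7-.5+415,(y+.5)/7-.5+245)
S=lambda x,y:((x+.5)/7-.5+320,(y+.5)/7-.5+360)
pr=lambda nm,n,uv,z:print(nm,n,np.round(onplane(n,uv,z)[0]*1000,1))
p=np.load('pics/top0.npz')['p']
pr('disc','top',T(279,378),.051);pr('disc','side',S(240,328),.051)
pr('bar top','side',S(253,198),.091); pr('bar back','side',S(259,165),.091);pr('bar front','side',S(246,231),.091)
pr('ptr tip','top',T(347,424),.088); pr('ptr start','top',T(308,388),.091); pr('bar back','top',T(250,345),.091)
pr('mark in','top',T(267,465),.045);pr('mark out','top',T(263,522),.045)
pr('mark in','side',S(135,378),.045);pr('mark out','side',S(55,412),.045)
pr('tab','top',T(328,150),.089);pr('tab','side',S(535,110),.089)
# rails ends (top), 
pr('railL','top',T(240,75),.055);pr('railL','top',T(222,285),.055)
pr('railR','top',T(382,95),.055);pr('railR','top',T(362,300),.055)
pr('brner corner RB','top',T(563,22),.045);pr('RF','top',T(514,575),.045)
for u in [(344,231),(336,312),(495,247),(488,326)]: pr('corner','top',u,.045)
# obstacles near: high points within area
C=cloud('top',np.load('pics/top0.npz')['d']); h=C[...,2]
m=(h>.15)&(C[...,0]>.3)&(C[...,0]<.8)&(C[...,1]<.05)&(C[...,1]>-.45);Q=C[m];print('tall',Q.min(0),Q.max(0)); 
for lo in np.arange(-.4,.05,.05):
    q=Q[(Q[:,1]>lo)&(Q[:,1]<lo+.05)]
    if len(q): print(round(lo,2),'minx',q[:,0].min().round(3),'zmax',q[:,2].max().round(3))
E
python3 m1.py
```

```text
disc top [453.7 -85.9  51. ]
disc side [455.  -87.2  51. ]
bar top side [462.5 -78.7  91. ]
bar back side [468.8 -71.8  91. ]
bar front side [456.  -85.3  91. ]
ptr tip top [ 440.9 -100.8   88. ]
ptr start top [453.  -86.9  91. ]
bar back top [467.1 -67.2  91. ]
mark in top [422.7 -83.3  45. ]
mark out top [402.8 -82.1  45. ]
mark in side [427.4 -82.4  45. ]
mark out side [405.7 -80.   45. ]
tab top [533.9 -93.2  89. ]
tab side [537.2 -93.1  89. ]
railL top [559.4 -70.2  55. ]
railL top [485.9 -64.9  55. ]
railR top [ 553.4 -119.6   55. ]
railR top [ 481.7 -113.4   55. ]
brner corner RB top [ 580.6 -184.9   45. ]
RF top [ 386.5 -169.4   45. ]
corner top [614.7 187.8  45. ]
corner top [413.7 203.7  45. ]
corner top [ 582.4 -184.9   45. ]
corner top [ 388.2 -169.4   45. ]
tall [ 0.51115596 -0.2827564   0.15006109] [0.79988671 0.04995766 0.2046021 ]
-0.3 minx 0.711 zmax 0.202
-0.25 minx 0.66 zmax 0.202
-0.2 minx 0.634 zmax 0.205
-0.15 minx 0.62 zmax 0.2
-0.1 minx 0.62 zmax 0.203
-0.05 minx 0.626 zmax 0.203
-0.0 minx 0.511 zmax 0.203
```

```bash
python3 -m handwheel '[{"translation":[1,-3.6,0.3],"rotation":[0,0,-5.4]},{"translation":[2,-7.2,0.6],"rotation":[0,0,-10.8]},{"translation":[3,-10.8,0.9],"rotation":[0,0,-16.2]},{"translation":[4,-14.4,1.2],"rotation":[0,0,-21.6]},{"translation":[5,-18,1.5],"rotation":[0,0,-27]},{"translation":[6,-21.6,1.5],"rotation":[0,0,-32.4]},{"translation":[7,-25.2,1.5],"rotation":[0,0,-37.8]},{"translation":[8,-28.8,1.5],"rotation":[0,0,-43.2]},{"translation":[9,-32.4,1.5],"rotation":[0,0,-48.6]},{"translation":[10,-36,1.5],"rotation":[0,0,-54]}]' 0.6 20
python3 - <<'E'
from h import *
C=cloud('top',np.load('pics/top0.npz')['d'])
for nm,u in(('railR',[(469,262),(467,280),(468,270)]),('railL',[(449,258),(447,280)]),('plate',[(453,280),(457,262)]),('disc',[(449,306),(450,304)]),('tab',[(461,267),(462,267)])):
  print(nm,[np.round(C[v,x],3).tolist() for x,v in u])
E
```

```text
time: 0.93
eef_pos: [0.352, 0.2644, 0.2334]
eef_rot: [0.617, 0.787, -0.0, 0.0]
wrist_force: [0.5, 0.5, 0.9]
finger_gap: 0.0377
railR [[0.544, -0.117, 0.063], [0.5, -0.114, 0.059], [0.524, -0.117, 0.056]]
railL [[0.553, -0.07, 0.059], [0.499, -0.067, 0.053]]
plate [[0.499, -0.081, 0.054], [0.543, -0.09, 0.056]]
disc [[0.435, -0.074, 0.047], [0.44, -0.076, 0.049]]
tab [[0.531, -0.092, 0.089], [0.531, -0.096, 0.084]]
```

```bash
python3 -m handwheel '[{"translation":[0.6,-3.7,0],"rotation":[0,0,-5.5]},{"translation":[1.4,-7.4,0],"rotation":[0,0,-11]},{"translation":[2.2,-11.1,0],"rotation":[0,0,-16.5]},{"translation":[3.2,-14.8,0],"rotation":[0,0,-22]},{"translation":[4.2,-18.5,0],"rotation":[0,0,-27.5]},{"translation":[5.4,-22.2,0],"rotation":[0,0,-33]},{"translation":[6.6,-25.8,0],"rotation":[0,0,-38.5]},{"translation":[8,-29.2,-1],"rotation":[0,0,-44]},{"translation":[9.2,-32.4,-4],"rotation":[0,0,-49]},{"translation":[10.2,-35.1,-7.5],"rotation":[0,0,-54]}]' 0.6 20
python3 -m handwheel '[{"translation":[0,0,-0.5],"rotation":[0,0,0]},{"translation":[0,0,-1],"rotation":[0,0,0]},{"translation":[0,0,-1.5],"rotation":[0,0,0]},{"translation":[0,0,-2],"rotation":[0,0,0]},{"translation":[0,0,-2.5],"rotation":[0,0,0]},{"translation":[0,0,-3],"rotation":[0,0,0]},{"translation":[0,0,-3.5],"rotation":[0,0,0]},{"translation":[0,0,-4],"rotation":[0,0,0]},{"translation":[0,0,-4.5],"rotation":[0,0,0]},{"translation":[0,0,-5],"rotation":[0,0,0]}]'
python3 - <<'E'
from h import *
p,d=grab('side','side1')
print(monitor.state()['eef_pos'],proj('side',[monitor.state()['eef_pos']]))
cv2.imwrite('pics/s1.png',cv2.resize(p[300:450,270:470,::-1],(800,600),interpolation=2))
E
```

```text
time: 1.77
eef_pos: [0.4533, -0.0828, 0.1647]
eef_rot: [0.907, 0.421, 0.001, 0.001]
wrist_force: [1.7, 0.0, -1.3]
finger_gap: 0.0371
time: 2.6
eef_pos: [0.4525, -0.0803, 0.1139]
eef_rot: [0.906, 0.423, 0.0, 0.0]
wrist_force: [-0.4, 0.1, 1.5]
finger_gap: 0.0372
[ 0.45211312 -0.08021847  0.11284394] [[351.64510796 384.01651813]]
```

View pics/s1.png

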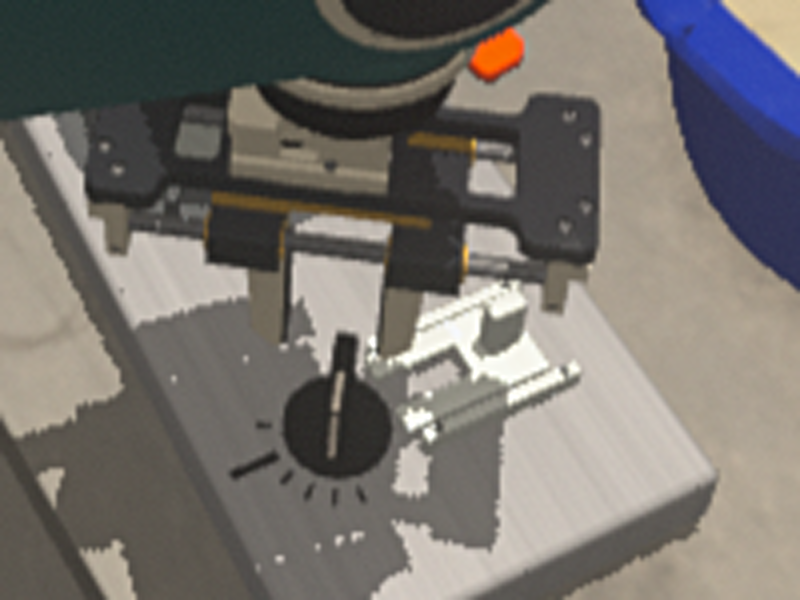

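```bash
python3 -m handwheel '[{"translation":[0.12,-0.3,-0.5],"rotation":[0,0,0]},{"translation":[0.24,-0.6,-1],"rotation":[0,0,0]},{"translation":[0.24,-0.6,-1.7],"rotation":[0,0,0]},{"translation":[0.24,-0.6,-2.4],"rotation":[0,0,0]},{"translation":[0.24,-0.6,-3.1],"rotation":[0,0,0]},{"translation":[0.24,-0.6,-3.8],"rotation":[0,0,0]},{"translation":[0.24,-0.6,-4.4],"rotation":[0,0,0]},{"translation":[0.24,-0.6,-4.9],"rotation":[0,0,0]},{"translation":[0.24,-0.6,-4.9],"rotation":[0,0,0]},{"translation":[0.24,-0.6,-4.9],"rotation":[0,0,0]}]'
python3 -c "
from h import *
s=monitor.state();print(s['eef_pos'],s['wrist_force'],s['finger_gap'],s['joint_positions'])"
```

```text
time: 3.48
eef_pos: [0.4548, -0.0863, 0.0652]
eef_rot: [0.906, 0.423, -0.0, -0.0]
wrist_force: [0.4, 0.1, -0.1]
finger_gap: 0.0371
[ 0.45480472 -0.08632157  0.06516419] [ 0.38300894  0.06000813 -0.05893038] 0.03711649737732784 [-2.42686628e-01 -2.78178736e-01  2.06438513e+00  9.35770476e-06
  1.35574373e+00  4.54205126e-01]
```

Close gently on the knob bar.

```bash
python3 -m handwheel '[{"translation":[0,0,0],"rotation":[0,0,0]},{"translation":[0,0,0],"rotation":[0,0,0]},{"translation":[0,0,0],"rotation":[0,0,0]},{"translation":[0,0,0],"rotation":[0,0,0]},{"translation":[0,0,0],"rotation":[0,0,0]},{"translation":[0,0,0],"rotation":[0,0,0]},{"translation":[0,0,0],"rotation":[0,0,0]},{"translation":[0,0,0],"rotation":[0,0,0]},{"translation":[0,0,0],"rotation":[0,0,0]},{"translation":[0,0,0],"rotation":[0,0,0]}]' 1 8
python3 -c "
from h import *
s=monitor.state();print(s['eef_pos'],s['wrist_force'],s['ft_torque'],s['finger_gap'])"
```

```text
time: 4.32
eef_pos: [0.4544, -0.086, 0.0655]
eef_rot: [0.906, 0.423, -0.0, -0.001]
wrist_force: [-6.3, 4.2, 6.2]
finger_gap: 0.0102
[ 0.45444272 -0.08604578  0.06549156] [-6.32079722  4.18915204  6.1590236 ] [ 0.57524144  1.27533013 -0.05550741] 0.010242008341740176
```

```bash
python3 -m handwheel '[{"translation":[-0.05,0.04,0],"rotation":[0,0,0]},{"translation":[-0.1,0.08,0],"rotation":[0,0,0]},{"translation":[-0.1,0.08,0],"rotation":[0,0,-4]},{"translation":[-0.1,0.08,0],"rotation":[0,0,-8]},{"translation":[-0.1,0.08,0],"rotation":[0,0,-12]},{"translation":[-0.1,0.08,0],"rotation":[0,0,-16]},{"translation":[-0.1,0.08,0],"rotation":[0,0,-20]},{"translation":[-0.1,0.08,0],"rotation":[0,0,-24]},{"translation":[-0.1,0.08,0],"rotation":[0,0,-27]},{"translation":[-0.1,0.08,0],"rotation":[0,0,-27]}]' 1 8
python3 -c "
from h import *
s=monitor.state();print(s['eef_pos'],s['wrist_force'],s['ft_torque'],s['finger_gap'])"
```

```text
time: 5.15
eef_pos: [0.4541, -0.0857, 0.0655]
eef_rot: [0.98, 0.199, 0.0, 0.0]
wrist_force: [2.6, -1.5, 0.3]
finger_gap: 0.01
[ 0.45413714 -0.08572051  0.06552287] [ 2.59643731 -1.54871321  0.28209464] [-0.37436651 -0.1844985  -0.04717363] 0.010007128453263386
```

```bash
python3 -m handwheel '[{"translation":[0,0,0],"rotation":[0,0,-4]},{"translation":[0.02,-0.01,0],"rotation":[0,0,-8]},{"translation":[0.02,-0.01,0],"rotation":[0,0,-12]},{"translation":[0.02,-0.01,0],"rotation":[0,0,-16]},{"translation":[0.02,-0.01,0],"rotation":[0,0,-20]},{"translation":[0.02,-0.01,0],"rotation":[0,0,-24]},{"translation":[0.02,-0.01,0],"rotation":[0,0,-27.7]},{"translation":[0.02,-0.01,0],"rotation":[0,0,-27.7]},{"translation":[0.02,-0.01,0],"rotation":[0,0,-27.7]},{"translation":[0.02,-0.01,0],"rotation":[0,0,-27.7]}]' 1 8
python3 -c "
from h import *
s=monitor.state();print(s['eef_pos'],s['eef_rot'],s['wrist_force'],s['ft_torque'],s['finger_gap'])"
```

```text
time: 5.98
eef_pos: [0.4541, -0.0855, 0.0655]
eef_rot: [0.999, -0.039, 0.0, -0.0]
wrist_force: [-1.1, 2.6, 4.4]
finger_gap: 0.0095
[ 0.4541452  -0.08553487  0.06548782] [ 9.99244494e-01 -3.88639624e-02  1.07891366e-04 -1.47591924e-04] [-1.11301669  2.58034367  4.43137289] [0.50070008 0.28946979 0.02484585] 0.009538675471474096
```

```bash
python3 -m handwheel '[{"translation":[0,0,0],"rotation":[0,0,0]},{"translation":[0,0,0],"rotation":[0,0,0]},{"translation":[0,0,0],"rotation":[0,0,0]},{"translation":[0,0,0],"rotation":[0,0,0]},{"translation":[0,0,1],"rotation":[0,0,0]},{"translation":[0,0,2],"rotation":[0,0,0]},{"translation":[0,0,3],"rotation":[0,0,0]},{"translation":[0,0,4],"rotation":[0,0,0]},{"translation":[0,0,5],"rotation":[0,0,0]},{"translation":[0,0,5],"rotation":[0,0,0]}]' 0.6 20
python3 -m handwheel '[{"translation":[1.5,-0.1,0],"rotation":[0,0,0]},{"translation":[3,-0.2,0],"rotation":[0,0,0]},{"translation":[4.5,-0.4,0],"rotation":[0,0,0]},{"translation":[6,-0.5,0],"rotation":[0,0,0]},{"translation":[7.4,-0.6,0],"rotation":[0,0,0]},{"translation":[8.3,-0.7,0],"rotation":[0,0,0]},{"translation":[8.3,-0.7,0],"rotation":[0,0,0]},{"translation":[8.3,-0.7,0],"rotation":[0,0,0]},{"translation":[8.3,-0.7,0],"rotation":[0,0,0]},{"translation":[8.3,-0.7,0],"rotation":[0,0,0]}]'
python3 - <<'E'
from h import *
p,d=grab('side','side2'); s=monitor.state()
print(s['eef_pos'],s['eef_rot'])
cv2.imwrite('pics/s2.png',cv2.resize(p[300:450,290:490,::-1],(800,600),interpolation=2))
E
```

```text
time: 6.82
eef_pos: [0.455, -0.0859, 0.1181]
eef_rot: [0.999, -0.04, 0.002, 0.0]
wrist_force: [0.2, -0.6, 0.1]
finger_gap: 0.0372
time: 7.65
eef_pos: [0.5365, -0.0926, 0.1154]
eef_rot: [0.999, -0.04, 0.0, 0.0]
wrist_force: [-0.7, 0.1, 0.2]
finger_gap: 0.037
[ 0.53661106 -0.09263621  0.11548662] [ 9.99181200e-01 -4.04587253e-02  1.41337823e-04  1.64108709e-05]
```

View pics/s2.png

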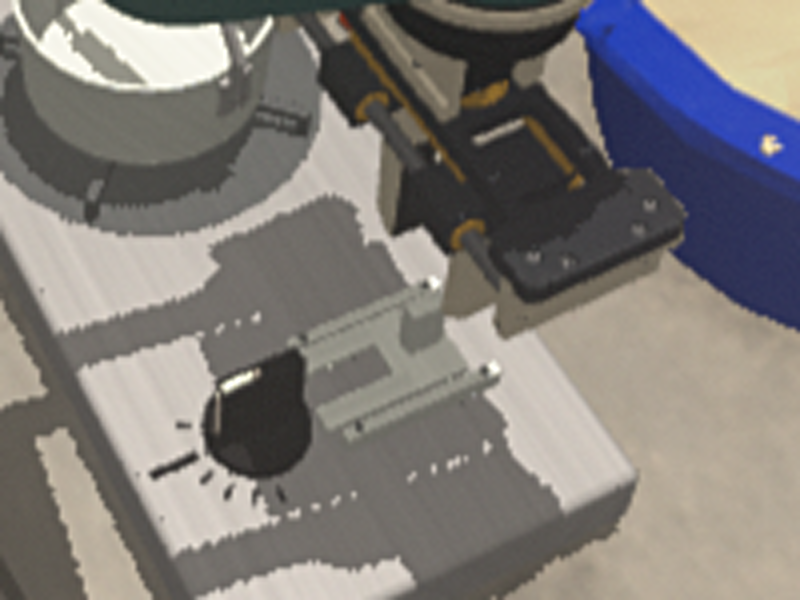

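```bash
python3 - <<'E'
from h import *
f=lambda x,y:onplane('side',((x+.5)/4-.5+290,(y+.5)/4-.5+300),.091)[0]
a,b=f(215,385),f(298,350);print(a,b,np.degrees(np.arctan2(b[1]-a[1],b[0]-a[0])))
E
python3 -m handwheel '[{"translation":[0.05,0,-0.6],"rotation":[0,0,0]},{"translation":[0.1,0,-1.2],"rotation":[0,0,0]},{"translation":[0.1,0,-1.8],"rotation":[0,0,0]},{"translation":[0.1,0,-2.4],"rotation":[0,0,0]},{"translation":[0.1,0,-3],"rotation":[0,0,0]},{"translation":[0.1,0,-3.6],"rotation":[0,0,0]},{"translation":[0.1,0,-4.2],"rotation":[0,0,0]},{"translation":[0.1,0,-4.7],"rotation":[0,0,0]},{"translation":[0.1,0,-5.1],"rotation":[0,0,0]},{"translation":[0.1,0,-5.1],"rotation":[0,0,0]}]'
```

```text
[ 0.43616181 -0.08073954  0.091     ] [ 0.4755105  -0.08486506  0.091     ] -5.985322372128903
time: 8.53
eef_pos: [0.5377, -0.0926, 0.0633]
eef_rot: [0.999, -0.04, -0.001, -0.0]
wrist_force: [1.1, -0.3, 1.1]
finger_gap: 0.0373
```

```bash
python3 -m handwheel '[{"translation":[0,0,0],"rotation":[0,0,0]},{"translation":[0,0,0],"rotation":[0,0,0]},{"translation":[0,0,0],"rotation":[0,0,0]},{"translation":[0,0,0],"rotation":[0,0,0]},{"translation":[0,0,0],"rotation":[0,0,0]},{"translation":[0,0,0],"rotation":[0,0,0]},{"translation":[0,0,0],"rotation":[0,0,0]},{"translation":[0,0,0],"rotation":[0,0,0]},{"translation":[0,0,0],"rotation":[0,0,0]},{"translation":[0,0,0],"rotation":[0,0,0]}]' 1 10
```

```text
time: 9.37
eef_pos: [0.5382, -0.0932, 0.0646]
eef_rot: [0.999, -0.041, 0.0, 0.0]
wrist_force: [0.1, -5.2, 1.2]
finger_gap: 0.01
```

```bash
python3 -m handwheel '[{"translation":[-0.3,-0.02,0],"rotation":[0,0,0]},{"translation":[-0.8,0.02,0],"rotation":[0,0,0]},{"translation":[-1.3,0.06,0],"rotation":[0,0,0]},{"translation":[-1.8,0.1,0],"rotation":[0,0,0]},{"translation":[-2.3,0.15,0],"rotation":[0,0,0]},{"translation":[-2.8,0.19,0],"rotation":[0,0,0]},{"translation":[-3.2,0.23,0],"rotation":[0,0,0]},{"translation":[-3.6,0.27,0],"rotation":[0,0,0]},{"translation":[-3.8,0.28,0],"rotation":[0,0,0]},{"translation":[-3.8,0.28,0],"rotation":[0,0,0]}]' 1 20
python3 -c "
from h import *
s=monitor.state();print(s['eef_pos'],s['wrist_force'],s['ft_torque'],s['finger_gap'])"
```

```text
time: 10.2
eef_pos: [0.4997, -0.0897, 0.0645]
eef_rot: [0.999, -0.04, -0.0, -0.0]
wrist_force: [-1.5, 0.8, 5.7]
finger_gap: 0.0096
[ 0.49968461 -0.089741    0.0644849 ] [-1.51314863  0.84116322  5.67126979] [ 0.17898063  0.42413318 -0.16207404] 0.009602830665580913
```

```bash
python3 -m handwheel '[{"translation":[-0.1,0.01,0],"rotation":[0,0,0]},{"translation":[-0.2,0.02,0],"rotation":[0,0,0]},{"translation":[-0.3,0.03,0],"rotation":[0,0,0]},{"translation":[-0.4,0.04,0],"rotation":[0,0,0]},{"translation":[-0.5,0.04,0],"rotation":[0,0,0]},{"translation":[-0.6,0.05,0],"rotation":[0,0,0]},{"translation":[-0.6,0.05,0],"rotation":[0,0,0]},{"translation":[-0.6,0.05,0],"rotation":[0,0,0]},{"translation":[-0.6,0.05,0],"rotation":[0,0,0]},{"translation":[-0.6,0.05,0],"rotation":[0,0,0]}]' 1 20
python3 -c "
from h import *
s=monitor.state();print(s['eef_pos'],s['wrist_force'],s['ft_torque'],s['finger_gap'])"
```

```text
time: 11.03
eef_pos: [0.4969, -0.0895, 0.0651]
eef_rot: [0.999, -0.04, 0.004, 0.0]
wrist_force: [26.0, -1.2, -5.8]
finger_gap: 0.0094
[ 0.49688048 -0.08949133  0.06512514] [25.9730439  -1.2052124  -5.82225203] [-0.14054074 -4.41766908 -0.23212357] 0.009392739612443494
```

```bash
python3 -m handwheel '[{"translation":[0,0,0],"rotation":[0,0,0]},{"translation":[0,0,0],"rotation":[0,0,0]},{"translation":[0,0,0],"rotation":[0,0,0]},{"translation":[0,0,0],"rotation":[0,0,0]},{"translation":[0,0,1],"rotation":[0,0,0]},{"translation":[0,0,3],"rotation":[0,0,0]},{"translation":[0,0,6],"rotation":[0,0,0]},{"translation":[0,0,9.5],"rotation":[0,0,0]},{"translation":[0,0,13],"rotation":[0,0,0]},{"translation":[0,0,15.5],"rotation":[0,0,0]}]' 0.55 20
python3 -m handwheel '[{"translation":[0,0,0],"rotation":[0,0,7]},{"translation":[0,1,0],"rotation":[0,0,14]},{"translation":[0.1,3,0],"rotation":[0,0,21]},{"translation":[0.2,5,0],"rotation":[0,0,28]},{"translation":[0.3,7,0],"rotation":[0,0,35]},{"translation":[0.4,9,0],"rotation":[0,0,42]},{"translation":[0.5,11,0],"rotation":[0,0,49]},{"translation":[0.6,13,0],"rotation":[0,0,56]},{"translation":[0.7,14.5,0],"rotation":[0,0,63]},{"translation":[0.8,15.5,0],"rotation":[0,0,70]}]'
python3 - <<'E'
from h import *
p,d=grab('side','side3'); s=monitor.state()
print(s['eef_pos'],s['eef_rot'],s['finger_gap'])
cv2.imwrite('pics/s3.png',cv2.resize(p[250:450,265:465,::-1],(600,600),interpolation=2))
E
```

```text
time: 11.87
eef_pos: [0.4941, -0.0894, 0.2233]
eef_rot: [0.999, -0.04, 0.001, 0.0]
wrist_force: [-0.2, -1.0, 0.1]
finger_gap: 0.0418
time: 12.7
eef_pos: [0.5018, 0.067, 0.2201]
eef_rot: [0.84, 0.543, 0.0, -0.0]
wrist_force: [-0.0, -0.4, 0.7]
finger_gap: 0.042
[0.50194773 0.06778839 0.22000931] [ 8.37123454e-01  5.47013919e-01  2.25698880e-04 -2.10586536e-04] 0.041354051153351785
```

View pics/s3.png

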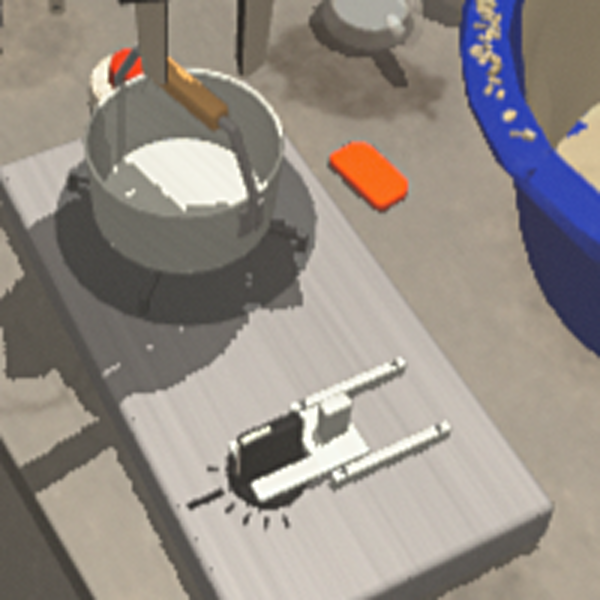

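```bash
python3 - <<'E'
from h import *
print(onplane('side',((333+.5)/3-.5+265,(403+.5)/3-.5+250),.089))
E
python3 -m handwheel '[{"translation":[0.1,0.6,0],"rotation":[0,0,6]},{"translation":[0.2,1.2,0],"rotation":[0,0,12]},{"translation":[0.3,1.8,0],"rotation":[0,0,18]},{"translation":[0.4,2.4,0],"rotation":[0,0,24]},{"translation":[0.5,2.75,0],"rotation":[0,0,30]},{"translation":[0.5,2.75,0],"rotation":[0,0,32.8]},{"translation":[0.5,2.75,-1],"rotation":[0,0,32.8]},{"translation":[0.5,2.75,-2],"rotation":[0,0,32.8]},{"translation":[0.5,2.75,-2],"rotation":[0,0,32.8]},{"translation":[0.5,2.75,-2],"rotation":[0,0,32.8]}]'
python3 - <<'E'
from h import *
p,d=grab('side','side4'); s=monitor.state()
print(s['eef_pos'],s['eef_rot'],s['finger_gap'])
cv2.imwrite('pics/s4.png',cv2.resize(p[210:350,260:400,::-1],(560,560),interpolation=2))
E
```

```text
[[ 0.49677349 -0.08902253  0.089     ]]
time: 13.58
eef_pos: [0.5066, 0.0928, 0.1983]
eef_rot: [0.656, 0.755, -0.001, -0.001]
wrist_force: [0.4, 0.5, 0.4]
finger_gap: 0.0417
[0.50687579 0.09291982 0.19898899] [ 6.55682199e-01  7.55036897e-01 -2.86954182e-04 -2.37667716e-04] 0.04165244685328417
```

View pics/s4.png

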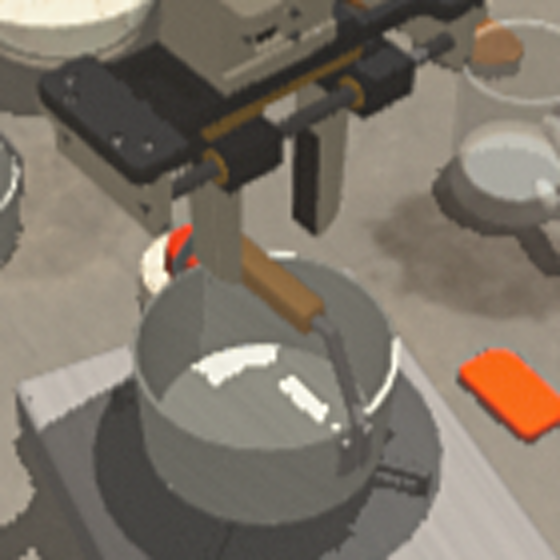

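```bash
python3 -m handwheel '[{"translation":[0,0.1,-0.6],"rotation":[0,0,1]},{"translation":[0,0.25,-1.2],"rotation":[0,0,1]},{"translation":[0,0.25,-1.8],"rotation":[0,0,1]},{"translation":[0,0.25,-2.4],"rotation":[0,0,1]},{"translation":[0,0.25,-3],"rotation":[0,0,1]},{"translation":[0,0.25,-3.6],"rotation":[0,0,1]},{"translation":[0,0.25,-4.1],"rotation":[0,0,1]},{"translation":[0,0.25,-4.4],"rotation":[0,0,1]},{"translation":[0,0.25,-4.4],"rotation":[0,0,1]},{"translation":[0,0.25,-4.4],"rotation":[0,0,1]}]'
python3 -m handwheel '[{"translation":[0,0,0],"rotation":[0,0,0]},{"translation":[0,0,0],"rotation":[0,0,0]},{"translation":[0,0,0],"rotation":[0,0,0]},{"translation":[0,0,0],"rotation":[0,0,0]},{"translation":[0,0,0],"rotation":[0,0,0]},{"translation":[0,0,0],"rotation":[0,0,0]},{"translation":[0,0,0],"rotation":[0,0,0]},{"translation":[0,0,0],"rotation":[0,0,0]},{"translation":[0,0,0],"rotation":[0,0,0]},{"translation":[0,0,0],"rotation":[0,0,0]}]' 1 40
python3 -c "
from h import *
s=monitor.state();print(s['eef_pos'],s['wrist_force'],s['ft_torque'],s['finger_gap'])"
```

```text
time: 14.47
eef_pos: [0.5071, 0.0956, 0.1553]
eef_rot: [0.648, 0.761, -0.0, -0.0]
wrist_force: [-0.4, 0.3, 0.0]
finger_gap: 0.0414
time: 15.3
eef_pos: [0.5071, 0.0956, 0.1553]
eef_rot: [0.648, 0.761, -0.0, 0.0]
wrist_force: [0.8, -0.5, -0.9]
finger_gap: 0.0141
[0.50709736 0.09559204 0.15531893] [ 0.81782471 -0.51979135 -0.91184853] [-0.14709681 -0.05112431  0.07392078] 0.014134459285813515
```

```bash
python3 -m handwheel '[{"translation":[0,0,0.3],"rotation":[0,0,0]},{"translation":[0,0,0.8],"rotation":[0,0,0]},{"translation":[0,0,1.4],"rotation":[0,0,0]},{"translation":[0,0,2],"rotation":[0,0,0]},{"translation":[0,0,2.6],"rotation":[0,0,0]},{"translation":[0,0,3.2],"rotation":[0,0,0]},{"translation":[0,0,3.8],"rotation":[0,0,0]},{"translation":[0,0,4.4],"rotation":[0,0,0]},{"translation":[0,0,4.8],"rotation":[0,0,0]},{"translation":[0,0,5],"rotation":[0,0,0]}]' 1 40
python3 -m handwheel '[{"translation":[0,0,0.3],"rotation":[0,0,0]},{"translation":[0,0,0.8],"rotation":[0,0,0]},{"translation":[0,0,1.4],"rotation":[0,0,0]},{"translation":[0,0,2],"rotation":[0,0,0]},{"translation":[0,0,2.6],"rotation":[0,0,0]},{"translation":[0,0,3.2],"rotation":[0,0,0]},{"translation":[0,0,3.8],"rotation":[0,0,0]},{"translation":[0,0,4.4],"rotation":[0,0,0]},{"translation":[0,0,4.8],"rotation":[0,0,0]},{"translation":[0,0,5],"rotation":[0,0,0]}]' 1 40
python3 - <<'E'
from h import *
p,d=grab('side','side5'); s=monitor.state()
print(s['eef_pos'],s['eef_rot'],s['finger_gap'],s['wrist_force'],s['ft_torque'])
cv2.imwrite('pics/s5.png',cv2.resize(p[150:400,230:480,::-1],(600,600),interpolation=2))
E
```

```text
time: 16.13
eef_pos: [0.5072, 0.0957, 0.2061]
eef_rot: [0.648, 0.761, 0.0, 0.0]
wrist_force: [-0.4, 0.4, -4.5]
finger_gap: 0.0135
time: 16.97
eef_pos: [0.5072, 0.0957, 0.2561]
eef_rot: [0.648, 0.761, 0.0, 0.0]
wrist_force: [0.7, -0.2, -4.0]
finger_gap: 0.0136
[0.50721708 0.09565354 0.25615868] [6.48328367e-01 7.61360749e-01 2.63865326e-04 2.59937097e-04] 0.013874008333949642 [-0.10367072 -0.12904404 -5.02692728] [-0.09001845 -0.01255764 -0.03282597]
```

View pics/s5.png

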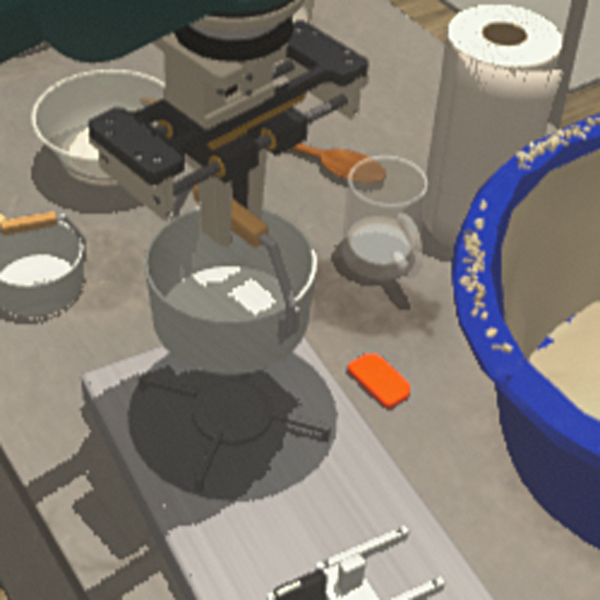

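```bash
python3 - <<'E'
from h import *
S=lambda x,y:((x+.5)/2.4-.5+230,(y+.5)/2.4-.5+150)
a,b,c=[onplane('side',S(*q),.060)[0] for q in((145,380),(328,437),(205,487))]
print(a,b,c,'mid',(a+b)/2,np.linalg.norm(b-a))
# plate circle at z
z=np.load('pics/side5.npz');p=z['p'];d=z['d'];C=cloud('side',d)
q=np.array([S(x,y) for x,y in((129,420),(337,412),(243,498),(165,478),(305,470))])
P=onplane('side',q,.047)[:,:2]; A=np.c_[2*P,np.ones(len(P))]; s=np.linalg.lstsq(A,(P**2).sum(1),rcond=None)[0]; print('plate',s[:2],np.sqrt(s[2]+s[:2]@s[:2]))
# rim plane: topmost pan points
g=(np.hypot(C[...,0]-.507,C[...,1]-.0955)<.075)&(np.hypot(C[...,0]-.507,C[...,1]-.0955)>.058)&(C[...,2]>.12)&(C[...,2]<.245)
Q=C[g]; ang=np.arctan2(Q[:,1]-.0955,Q[:,0]-.507)
R=[]
for k in np.arange(-np.pi,np.pi,.3):
    t=Q[(ang>=k)&(ang<k+.3)]
    if len(t)>5: i=np.argsort(t[:,2])[-5:]; R.append(t[i].mean(0))
R=np.array(R); print(np.round(R,3).tolist()); f=np.linalg.lstsq(np.c_[R[:,:2],np.ones(len(R))],R[:,2],rcond=None)[0]; print('tilt deg',np.degrees(f[:2]))
print(cv2.minEnclosingCircle(R[:,:2].astype(np.float32)))
E
```

```text
[0.46353354 0.15997205 0.06      ] [0.56203925 0.02977571 0.06      ] [0.45139652 0.03891676 0.06      ] mid [0.5127864  0.09487388 0.06      ] 0.16326194317332995
plate [0.51507495 0.10264447] 0.0873436096978665
[[0.446, 0.087, 0.232], [0.454, 0.066, 0.231], [0.459, 0.056, 0.232], [0.477, 0.042, 0.232], [0.495, 0.034, 0.233], [0.516, 0.033, 0.245], [0.531, 0.038, 0.234], [0.545, 0.047, 0.232], [0.558, 0.06, 0.232], [0.566, 0.076, 0.233], [0.569, 0.093, 0.233], [0.566, 0.115, 0.233], [0.561, 0.128, 0.232], [0.541, 0.145, 0.204], [0.522, 0.154, 0.203], [0.512, 0.158, 0.232], [0.498, 0.156, 0.241], [0.475, 0.148, 0.232], [0.463, 0.138, 0.231], [0.453, 0.123, 0.232], [0.447, 0.102, 0.231]]
tilt deg [-1.50724746 -5.04953099]
((0.5087177753448486, 0.09538774937391281), 0.06305208057165146)
```

```bash
python3 - <<'E'
from h import *
p=np.load('pics/top0.npz')['p']
cv2.imwrite('pics/t0.png',cv2.resize(p[230:320,335:425,::-1],(630,630)[:2],interpolation=2)[:600])
E
```

```text
(no output)
```

View pics/t0.png

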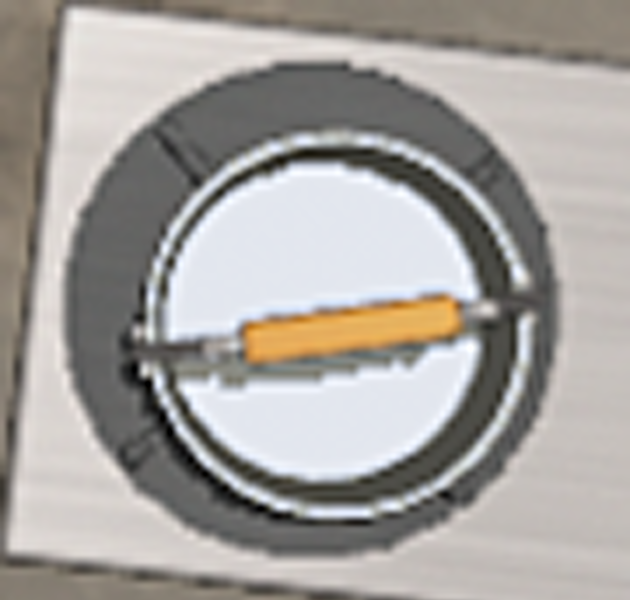

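```bash
python3 - <<'E'
from h import *
T=lambda x,y:((x+.5)/7-.5+335,(y+.5)/7-.5+230)
print('plate',onplane('top',T(312,308.5),.047))
a,b,c=[onplane('top',T(*q),.061)[0] for q in((157,130),(493,155),(128,467))]
print(a,b,c,'mid UR-LL',(b+c)/2,np.linalg.norm(b-c))
E
```

```text
plate [[0.51066891 0.09892038 0.047     ]]
[0.57226564 0.15533543 0.061     ] [0.56587121 0.03778858 0.061     ] [0.45431272 0.16330884 0.061     ] mid UR-LL [0.51009197 0.10054871 0.061     ] 0.16793043856633635
```

```bash
python3 -m handwheel '[{"translation":[0.1,0.1,0],"rotation":[0,0,0]},{"translation":[0.2,0.2,0],"rotation":[0,0,0]},{"translation":[0.3,0.3,0],"rotation":[0,0,0]},{"translation":[0.3,0.3,0],"rotation":[0,0,0]},{"translation":[0.3,0.3,0],"rotation":[0,0,0]},{"translation":[0.3,0.3,0],"rotation":[0,0,0]},{"translation":[0.3,0.3,0],"rotation":[0,0,0]},{"translation":[0.3,0.3,0],"rotation":[0,0,0]},{"translation":[0.3,0.3,0],"rotation":[0,0,0]},{"translation":[0.3,0.3,0],"rotation":[0,0,0]}]' 1 40
python3 - <<'E'
from h import *
s=monitor.state(); print(s['eef_pos'],s['eef_rot'],s['finger_gap'],np.abs(s['joint_velocities']).max(),s['wrist_force'])
p,d=grab('side','side6');C=cloud('side',d)
r=np.hypot(C[...,0]-.511,C[...,1]-.0985);Q=C[(r<.07)&(r>.058)&(abs(C[...,2]-.231)<.005)]
f=np.linalg.lstsq(np.c_[Q[:,:2],np.ones(len(Q))],Q[:,2],rcond=None)[0];print(len(Q),'tilt',np.degrees(f[:2]),Q[:,2].mean(),cv2.minEnclosingCircle(Q[:,:2].astype(np.float32)))
print(arm.hand_in())
E
```

```text
time: 17.85
eef_pos: [0.5101, 0.0986, 0.2553]
eef_rot: [0.648, 0.761, 0.0, 0.0]
wrist_force: [0.2, -0.5, -4.1]
finger_gap: 0.0134
[0.51005376 0.09860894 0.25533048] [6.48345234e-01 7.61346477e-01 6.95548098e-06 2.04987586e-05] 0.0134027241459624 0.0010884029951464228 [ 0.20827336 -0.54844001 -4.10914695]
427 tilt [ 0.29551534 -0.16318259] 0.22933078918922264 ((0.5108687281608582, 0.09770273417234421), 0.06795841455459595)
the job is handed in; nothing more can be done
None
```

The job is done and handed in at about 18 s, with the arm still holding the pan about 10 cm above the trivet.

- **Knob:** I turned it clockwise by about 55° to the long mark. The bar ended parallel to the burner's x axis, within about 1° by both the gripper's angle and the picture.
- **Lock:** I slid the fork lock about 41 mm, until it met its stop at 26 N. The picture showed the tines on both sides of the bar. The tab measured about 42.7 mm behind the knob's axis, against the 42 mm expected.
- **Pan:** I lifted it straight up by the wooden grip, then moved it 3 mm each way in x and y to centre it.
    - **Position:** The rim centre is at (0.511, 0.098) m. The trivet centre measured (0.510–0.511, 0.099–0.101) m in the top view.
    - **Level and height:** The rim tilts about 0.3°. The underside is about 10 cm above the trivet.
    - **Hold:** The arm is at rest with a 40 N grip, carrying about 4–5 N.

Two checks disagreed slightly. Rougher side-view readings of the trivet centre differed by 2–5 mm from the top view, and I relied mainly on the top view. An early levelness fit gave 5°, because handle and hidden points had got into it; with those left out it gave about 0.3°.

I moved nothing else on the table and saw no unexpected contact forces. I did not re-measure the timer, bowl and mug at the end.

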